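# Hook the cover onto the teaspoon tray

### The job

Close the white teaspoon tray with the blue cover: take the cover by its wooden handle, hold it tilted with its metal tongue low and the opposite edge clearly raised, hook the tongue under the tray's dark bar, then swing the raised edge down inside the stop rail until the cover lies flat and square on the tray. Keep hold of it until it is down rather than letting it drop, then let go. Leave the dark brown butter board, which has no tongue, where it lies.

Things in the scene. Friction and masses are not known exactly. Their poses are not given: they have to be found in the camera images.
- tray: White teaspoon tray, fixed; 212 x 124 mm (its x, y), open on top. Origin on its underside, right below where the cover's centre belongs; z up, -x is the dark hook end, towards the robot within 17 degrees. The cover rests on its side walls and end ledges, level at z = 50 mm. At the +x end a dark stop rail, inner face x = 81, outer 91, top z = 74 mm. Nothing rises along the sides.
- slot (a point): Mouth of the tray's hook slot: middle of the lower inner edge of the dark bar, at (-89, 0, 74) mm in the tray's frame, same axes. The full-width bar is 8 mm thick (top z = 82); the slot under it is 24 mm high, from the ledge at z = 50, and 22 mm deep, to an end wall at x = -111. The ledge reaches to x = -77. The seated cover has 12 mm of play along x.
- cover: Loose blue cover, about 0.18 kg, lying flat, tongue (-x) towards the robot within 23 degrees. Plate 150 x 116 x 8 mm (x, y, z), origin at the centre of its underside, z up. Aluminium tongue 60 mm wide, 5 mm thick, flush with the underside, out to x = -105 mm (30 mm past the plate). Handle: pale wooden upright rib in the middle, 16 mm thick (x), 60 mm long (y), z = 8 to 46 mm.
- tongue_tip (a point): Middle of the outer end of the cover's tongue, at (-105, 0, 2.5) mm in the cover's frame, same axes as the cover.
- butter_board: Loose dark brown board with a black rib handle, to be left alone: same plate and handle sizes as the cover but no tongue. Origin at the centre of its underside, z up.
Mind the look-alikes: they are no part of the job. What is meant by the tray is not red, and is the larger of those in its own colour. There is more than one size of the cover; the one meant has the size given above.

How it is judged:
By the outcome, as a careful person would: the job done as asked, in the order asked, and still so for the second after the job is handed in, with the robot touching nothing.
It also fails if it takes over 43 s, if anything falls off the work surface, if the arm or the gripper's body presses on something with over 40 N, if the wrist force passes 120 N, or if a joint passes its speed limit or range.

### The arm

A 7-joint arm with a two-finger parallel gripper is mounted at the origin on the work surface. World frame = base frame: x ahead of the robot, y to its left, z up, the work surface at z = 0. Lengths are in m, angles in degrees, forces in N, time in s.
With the tool pointing down it reaches from about 0.4 to 0.75 m from the base axis. Payload 19.5 kg.
Tool frame: the origin (TCP) lies on the mounting face of the last link; the fingertips stand 173 mm ahead of it and the grasp point (between the pads) lies 155 mm ahead of it; z points along the fingers, x is the direction in which the jaws open and shut, and the axes are right-handed (so a half turn about z gives the same grasp; the last joint's range is limited). The gripper opens to 85 mm and grips with 20 to 120 N. Pads are 22 mm wide; open, the fingers measure 114 mm over their backs; the gripper's body (76 mm by 85 mm) begins 54 mm behind the grasp point. The pads swing forward as they close: fully open they stand 13 mm farther back than shut.
Start: joints at [-71.316, 40.479, -1.581, 85.061, 1.261, 54.483, -4.326], TCP at [0.207, 0.537, 0.405] pointing down, gripper open.
Joint ranges: [-155.06, 155.06], [-18.47, 123.98], [-90, 86.84], [0, 140.48], [-83.41, 263.41], [0, 116], [-161.91, 161.91]. Speed limits (degrees/s): [108.29, 108.29, 147.25, 147.25, 172.46, 172.46, 172.46].

### API

Orientations are given as [roll, pitch, yaw] about the fixed x, y, z axes, in that order (R = Rz(yaw) Ry(pitch) Rx(roll)).
In Python, from rig import bot, optics, workorder gives the robot as it stands.
- The arm moves only by the tool carry_out, never from a script. Its argument "steps" is a list of rows, each an object with "angular": the turn, a rotation vector about the world's x, y, z in degrees, a list of three; "translation": the shift along the world's x, y, z in mm, a list of three; "fingers": the opening, from 0 (shut) to 1 (fully open). In form: [{"angular": [rx, ry, rz], "translation": [dx, dy, dz], "fingers": fingers}, ...]. A call has 1 to 12 rows; each row is the pose to reach, as a shift and turn from the pose commanded when the call began; what a row does not reach only later rows make up. A row lasts 1/12 s, in which the tool goes at most 41.7 mm and 7.16 degrees, less where a joint would pass 70% of its speed; a pose out of reach is approached as far as the arm can. A call with a gripper value outside its range is refused whole. The fingers move at their own pace and stop on an object; the grip force is fixed at half the most. Time passes only in rows, so rows that repeat a pose let the fingers close. It gives the time, the measured TCP pose, the force and the opening at its end, in the units of the state.
- bot.state(): the state, without advancing time (a new reading comes with each control period).
- optics.read_camera(name): name is "scene" or "side" or "wrist"; returns the picture (400x640x3 uint8, blue, green, red); there is no depth.
- optics.camera_info(name): a dict with "fx", "fy", "cx", "cy" (pixels), "world_from_camera" (4x4, takes a point from camera to world coordinates); the wrist camera has in their place "T_tool_cam" (4x4, takes a point from camera to tool coordinates, whose origin is the TCP and whose axes are the tool frame's). Camera axes: x right, y up, looking along -z (the intrinsics and any distortion apply to the point x, -y, -z); pixel columns grow to the right and rows downward; lengths in m; the calibration is good to about 2 mm. A picture is of the moment at which its call begins: read the wrist's pose just before it. camera_info takes no time and is no camera call.
- workorder.close_job(): hands the job in, once; it reports no verdict.
The state is a dict: "time": time; "joint_positions": joint angles; "qvel": joint speeds; "tau": joint torques, N m; "position": TCP position; "tcp_rot": TCP orientation; "wrist_force": force on the tool from outside, world axes, zero at the start; "torque": the same for the moment, N m; "opening": finger opening in m.
Only numpy, scipy, OpenCV 4.12 (cv2) and the standard library are available. Lean on these libraries where they do the work, as an engineer would, in place of code of your own. Each camera call takes 0.05 s, during which the arm holds its last target. There are 200 camera calls.

## Working session

There is one attempt and no reset: what is moved stays moved. The work goes in short steps, Python scripts to look and compute and a tool call to move; the robot and the scene stay as the last step left them, time stands still between calls to the robot, and variables do not carry over. Pictures are saved under pics/ and viewed, about 8 in all and at most 12, crops included, and the job is handed in when it is done.

Besides the shell and the picture viewer there is one more tool, called after "Request:" as a command line: name --argument value ..., lists and objects as JSON in quotes. carry_out: Moves the arm, as the interface text tells. Its arguments: {"type":"object","properties":{"steps":{"type":"array","items":{"type":"object","properties":{"angular":{"type":"array","items":{"type":"number"}},"translation":{"type":"array","items":{"type":"number"}},"fingers":{"type":"number"}}}}},"required":["steps"]}

```bash
mkdir -p pics; ls
python3 - <<'E'
from rig import bot, optics, workorder
import cv2, numpy as np
s=bot.state(); print(s)
for n in ["scene","side"]:
    im=optics.read_camera(n); cv2.imwrite(f"pics/{n}0.png",im); i=optics.camera_info(n); print(n,i)
print(optics.camera_info("wrist"))
E
```

```text
pics
{'time': 0.0, 'joint_positions': array([-71.31593944,  40.51355016,  -1.58354594,  85.08444922,
         1.25975887,  54.48061438,  -4.32611174]), 'qvel': array([-0.05199931,  0.01455148, -0.11310871, -0.13396443, -0.02485618,
        0.00469871, -0.01471215]), 'tau': array([ 3.27481557e-04, -8.83172822e+01,  1.23478197e+00, -2.36162192e+01,
        1.69934670e-02,  6.64243824e-03,  1.22071279e-05]), 'position': array([0.20670851, 0.53648279, 0.40423072]), 'tcp_rot': array([1.79999481e+02, 6.13336686e-02, 6.89269200e+01]), 'wrist_force': array([-0.22974382,  0.65515913,  0.25860625]), 'torque': array([-0.05956519, -0.00804838,  0.02911774]), 'opening': 0.08561329200913409}
scene {'fx': 425.4356747127058, 'fy': 425.4356747127058, 'cx': 318.26621541323465, 'cy': 194.38166303997517, 'world_from_camera': array([[-0.56356316, -0.43720711,  0.70088979,  1.28935219],
       [ 0.82606565, -0.29469673,  0.48038461,  0.61838441],
       [-0.00347764,  0.84970806,  0.527242  ,  0.72368545],
       [ 0.        ,  0.        ,  0.        ,  1.        ]])}
side {'fx': 371.54545529096555, 'fy': 371.54545529096555, 'cx': 316.9395001390361, 'cy': 201.05186863232285, 'world_from_camera': array([[ 0.99720018,  0.0577765 , -0.04747281,  0.39263923],
       [-0.07448482,  0.71126206, -0.69896945, -0.65091668],
       [-0.0066184 ,  0.70054847,  0.71357413,  0.76772684],
       [ 0.        ,  0.        ,  0.        ,  1.        ]])}
{'fx': 303.37013853396337, 'fy': 303.37013853396337, 'cx': 312.9352940972829, 'cy': 198.95876236435907, 'T_tool_cam': array([[ 9.99999962e-01, -2.72815369e-04, -3.12744082e-05,
         9.85420199e-04],
       [-2.71421949e-04, -9.64705058e-01, -2.63332637e-01,
        -6.69687644e-02],
       [ 4.16706108e-05,  2.63332636e-01, -9.64705095e-01,
         3.13923584e-02],
       [ 0.00000000e+00,  0.00000000e+00,  0.00000000e+00,
         1.00000000e+00]])}
```

View pics/scene0.png

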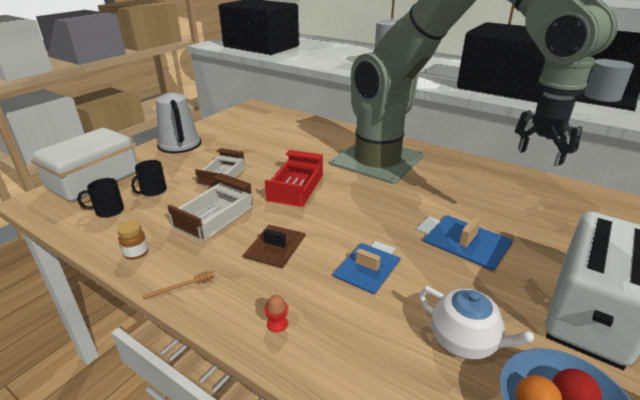

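View pics/side0.png

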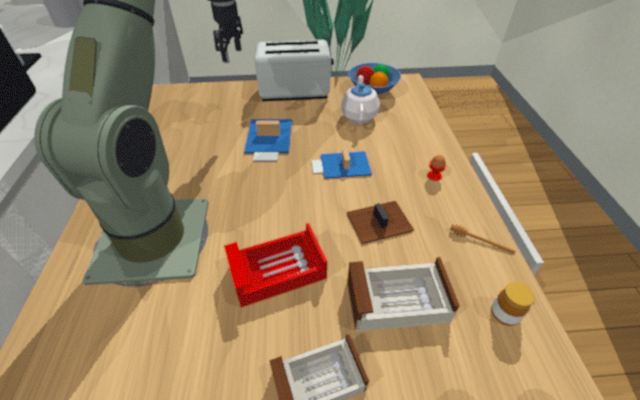

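The scene picture shows two blue covers at (368,265) and (468,240). Trays are white large (213,210), white small (220,167) and red (297,178), and the butter board is at (275,243). Next I measure the sizes of both covers and the white trays.

```bash
cat > h.py <<'E'
from rig import bot, optics, workorder
import cv2, numpy as np
from scipy.spatial.transform import Rotation as R
def cam(n, s=None):
    i=optics.camera_info(n)
    if n=="wrist":
        s=s or bot.state(); T=np.eye(4); T[:3,:3]=R.from_euler('xyz',s['tcp_rot'],degrees=True).as_matrix(); T[:3,3]=s['position']
        T=T@i['T_tool_cam']
    else: T=i['world_from_camera']
    return i,T
def ray(c,px,z):
    i,T=c; px=np.atleast_2d(np.asarray(px,float))
    d=np.c_[(px[:,0]-i['cx'])/i['fx'],-(px[:,1]-i['cy'])/i['fy'],-np.ones(len(px))]@T[:3,:3].T
    return T[:3,3]+d*((z-T[2,3])/d[:,2])[:,None]
def proj(c,P):
    i,T=c; q=(np.atleast_2d(P)-T[:3,3])@T[:3,:3]
    return np.c_[i['cx']-i['fx']*q[:,0]/q[:,2], i['cy']+i['fy']*q[:,1]/q[:,2]]
def blobs(mask,amin=300):
    m=cv2.morphologyEx(mask.astype(np.uint8),cv2.MORPH_OPEN,np.ones((3,3)))
    cs,_=cv2.findContours(m,cv2.RETR_EXTERNAL,cv2.CHAIN_APPROX_NONE)
    return [k for k in cs if cv2.contourArea(k)>amin]
def rect(c,k,z):
    w=ray(c,k.reshape(-1,2),z)[:,:2]
    (x,y),(a,b),t=cv2.minAreaRect((w*1000).astype(np.float32))
    return np.round([x,y,a,b,t],1)
E
python3 - <<'E'
from h import *
for n in ["scene","side"]:
    im=cv2.imread(f"pics/{n}0.png"); c=cam(n); h=cv2.cvtColor(im,cv2.COLOR_BGR2HSV)
    H,S,V=cv2.split(h)
    print(n)
    for k in blobs((H>100)&(H<118)&(S>140)): print(' blue',k.reshape(-1,2).mean(0).round(),rect(c,k,0.008))
    for k in blobs((H<12)&(S>90)&(V<130)): print(' brown',k.reshape(-1,2).mean(0).round(),cv2.contourArea(k),rect(c,k,0.008))
S=cv2.imread("pics/scene0.png"); D=cv2.imread("pics/side0.png")
a=cv2.resize(S[140:300,150:320],None,fx=2.3,fy=2.3,interpolation=cv2.INTER_CUBIC); b=cv2.resize(S[200:300,320:520],(391*1,368//2))
b2=cv2.resize(D[240:340,335:470],(391,184+0))
cv2.imwrite("pics/c1.png",np.hstack([a,np.vstack([b,b2])]))
E
```

```text
scene
 blue [368. 266.] [551.7 259.2 147.4 113.4   1.1]
 blue [468. 242.] [305.8 434.  190.3 151.5  85.6]
 brown [565. 384.] 340.5 [630.5 718.7  76.1  33.4   7.3]
side
 blue [345. 165.] [543.8 250.3 143.3 110.5   1.3]
 blue [269. 137.] [298.6 427.  188.3 143.9  85.4]
```

View pics/c1.png

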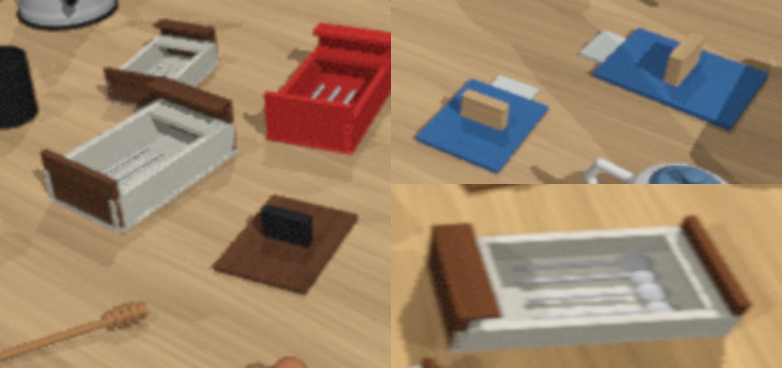

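The covers: the one at scene (368,265) measures 147x113 mm, which matches 150x116 with its tongue towards the robot. The one at (468,240) measures 190x150 mm, so it is too big. The trays are white large (213,210), white small (220,167) and red (297,178), and the larger white one is meant. The enlarged crop confirms all this, and shows the tray's deep dark bar on the robot side with the thin rail opposite. I move above the cover for a closer look.

Request:
carry_out --steps '[{"angular":[0,0,-68],"translation":[340,-280,0],"fingers":1},{"angular":[0,0,-68],"translation":[340,-280,0],"fingers":1},{"angular":[0,0,-68],"translation":[340,-280,0],"fingers":1},{"angular":[0,0,-68],"translation":[340,-280,0],"fingers":1},{"angular":[0,0,-68],"translation":[340,-280,0],"fingers":1},{"angular":[0,0,-68],"translation":[340,-280,0],"fingers":1},{"angular":[0,0,-68],"translation":[340,-280,0],"fingers":1},{"angular":[0,0,-68],"translation":[340,-280,0],"fingers":1},{"angular":[0,0,-68],"translation":[340,-280,0],"fingers":1},{"angular":[0,0,-68],"translation":[340,-280,0],"fingers":1},{"angular":[0,0,-68],"translation":[340,-280,0],"fingers":1},{"angular":[0,0,-68],"translation":[340,-280,0],"fingers":1}]'

```text
time: 1.1
position: [0.5499, 0.2521, 0.4041]
tcp_rot: [179.8, -0.1, 0.6]
wrist_force: [-1.2, -1.1, -0.8]
opening: 0.0853
```

Run:
```python
from h import *
s=bot.state(); im=optics.read_camera("wrist"); cv2.imwrite("pics/w1.png",im); c=cam("wrist",s)
H,S,V=cv2.split(cv2.cvtColor(im,cv2.COLOR_BGR2HSV))
for k in blobs((H>100)&(H<118)&(S>140)): print(' blue',rect(c,k,0.008), rect(c,k,0.004))
m=(H>8)&(H<25)&(S>50)&(V>120)
print(s['position'],s['tcp_rot'])
# tray rough, from side and scene
print(ray(cam("side"),[[400,290],[355,290],[450,285]],0.06), ray(cam("scene"),[[213,205]],0.05))
```

```text
blue [547.2 258.6 146.2 112.4   1.4] [547.2 258.  147.8 113.6   1.4]
 blue [299.4 389.8 101.5 150.4  86. ] [296.6 390.5 102.6 152.1  86. ]
[0.54991532 0.25213993 0.40411426] [ 1.79839610e+02 -5.33683833e-02  5.59342236e-01]
[[ 0.59833484 -0.24040483  0.06      ]
 [ 0.50160526 -0.23279265  0.06      ]
 [ 0.70961073 -0.23676208  0.06      ]] [[ 0.61204336 -0.21503373  0.05      ]]
```

View pics/w1.png

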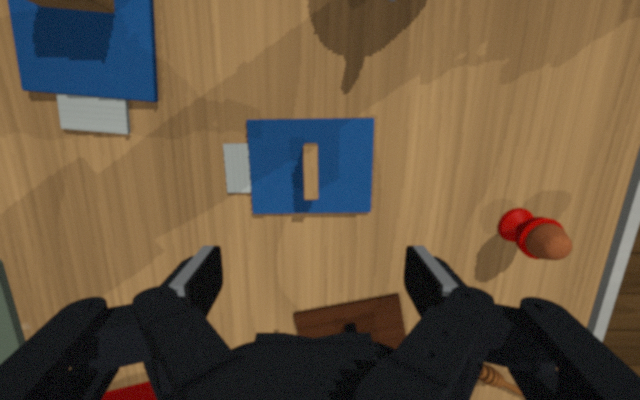

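The wrist view shows the cover centred at about (311,166), tongue left at (237,168) and handle at (311,172). It measures as centre (547,258) mm, yaw 1.4°. Now I look at the tray before grasping.

Request:
carry_out --steps '[{"angular":[0,0,0],"translation":[50,-490,0],"fingers":1},{"angular":[0,0,0],"translation":[50,-490,0],"fingers":1},{"angular":[0,0,0],"translation":[50,-490,0],"fingers":1},{"angular":[0,0,0],"translation":[50,-490,0],"fingers":1},{"angular":[0,0,0],"translation":[50,-490,0],"fingers":1},{"angular":[0,0,0],"translation":[50,-490,0],"fingers":1},{"angular":[0,0,0],"translation":[50,-490,0],"fingers":1},{"angular":[0,0,0],"translation":[50,-490,0],"fingers":1},{"angular":[0,0,0],"translation":[50,-490,0],"fingers":1},{"angular":[0,0,0],"translation":[50,-490,0],"fingers":1},{"angular":[0,0,0],"translation":[50,-490,0],"fingers":1},{"angular":[0,0,0],"translation":[50,-490,0],"fingers":1}]'

```text
time: 2.15
position: [0.5965, -0.2355, 0.4046]
tcp_rot: [180.0, 0.0, 0.9]
wrist_force: [0.9, 1.0, 0.2]
opening: 0.0854
```

Run:
```python
from h import *
s=bot.state(); im=optics.read_camera("wrist"); cv2.imwrite("pics/w2.png",im); c=cam("wrist",s)
print(s['position'],s['tcp_rot'],s['time'])
H,S,V=cv2.split(cv2.cvtColor(im,cv2.COLOR_BGR2HSV))
for k in blobs((H<14)&(S>110)&(V<150)&(V>25)):
    x,y,w,h=cv2.boundingRect(k); print((x,y,w,h),cv2.contourArea(k),'z82',rect(c,k,0.082),'z74',rect(c,k,0.074))
```

```text
[ 0.59648124 -0.23549326  0.40458445] [1.79998360e+02 2.53469931e-02 9.23475860e-01] 2.15
(406, 168, 19, 68) 570.5 z82 [ 698.  -249.4   13.8   69.5    1.3] z74 [ 700.9 -251.6   14.2   71.4    1.3]
(413, 119, 16, 49) 354.5 z82 [ 697.7 -191.2   12.2   44.9    2.7] z74 [ 700.5 -191.8   12.5   46.1    2.7]
(209, 118, 39, 125) 3403.5 z82 [ 5.139e+02 -2.329e+02  3.140e+01  1.244e+02  2.000e-01] z74 [ 5.116e+02 -2.347e+02  3.230e+01  1.278e+02  2.000e-01]
(20, 87, 39, 57) 699.5 z82 [ 341.4 -175.1   54.6   33.5   74.5] z74 [ 334.4 -175.3   56.1   34.4   74.5]
(143, 56, 32, 44) 357.0 z82 [ 458.5 -135.7   24.1   38.1   14.4] z74 [ 454.7 -134.8   24.7   39.1   14.4]
(0, 0, 64, 21) 548.5 z82 [353.6 -82.3  58.1  11.2  10.9] z74 [347.  -79.9  59.7  11.5  10.9]
```

View pics/w2.png

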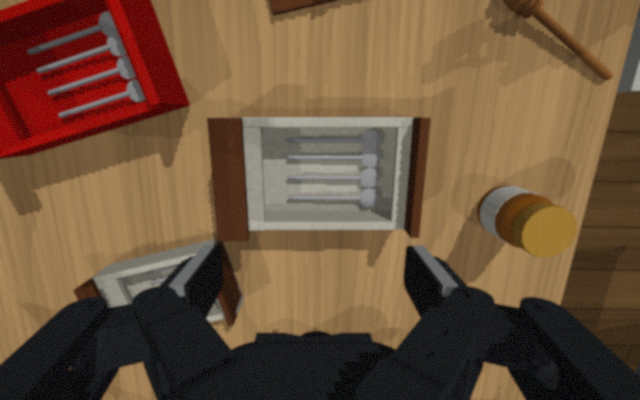

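The wrist view shows the tray with its bar at (209-248, 118-240), rail at about (418,177) and side walls between them. I refine it with line fits on the bar and rail edges.

Run:
```python
from h import *
s=dict(position=np.array([0.59648124,-0.23549326,0.40458445]),tcp_rot=[179.99836,0.025347,0.923476])
im=cv2.imread("pics/w2.png"); c=cam("wrist",s)
H,S,V=cv2.split(cv2.cvtColor(im,cv2.COLOR_BGR2HSV))
m=((H<16)|(H>170))&(S>110)&(V<140)
def edge(x0,x1,side,z,rows=range(124,232,2)):
    p=[]
    for r in rows:
        xs=np.where(m[r,x0:x1])[0]
        if len(xs): p.append([x0+(xs.min() if side=='L' else xs.max()+1),r+.5])
    w=ray(c,p,z)[:,:2]*1000
    a=np.polyfit(w[:,1],w[:,0],1); res=w[:,0]-np.polyval(a,w[:,1]); ok=abs(res)<1.5; a=np.polyfit(w[ok,1],w[ok,0],1)
    print(side,x0,'x at y=-233:',np.polyval(a,-233).round(1),'yaw',-np.degrees(np.arctan(a[0])).round(2),ok.sum())
edge(200,230,'L',.082); edge(230,262,'R',.074); edge(230,262,'R',.082); edge(400,440,'R',.074); edge(400,440,'L',.074)
wm=((S<45)&(V>140))
for s_ in 'TB':
    p=[]
    for x in range(262,395,3):
        ys=np.where(wm[100:250,x])[0]
        if len(ys): p.append([x+.5,100+(ys.min() if s_=='T' else ys.max()+1)])
    w=ray(c,p,.05)[:,:2]*1000; a=np.polyfit(w[:,0],w[:,1],1); ok=abs(w[:,1]-np.polyval(a,w[:,0]))<1.5; a=np.polyfit(w[ok,0],w[ok,1],1)
    print(s_,'y at x=615',np.polyval(a,615).round(1),'yaw',np.degrees(np.arctan(a[0])).round(2),ok.sum())
```

```text
L 200 x at y=-233: 497.6 yaw 0.21 50
R 230 x at y=-233: 527.8 yaw 0.99 54
R 230 x at y=-233: 529.7 yaw 0.99 54
R 400 x at y=-233: 709.0 yaw 1.04 54
L 400 x at y=-233: 693.7 yaw 1.03 52
T y at x=615 -169.0 yaw 1.4 45
B y at x=615 -292.3 yaw 0.98 45
```

Tray origin is at about (618,-231) mm, yaw 1.0°; the measured length of 211 mm and width of 123 mm agree with the drawing. Now the grasp.

Request:
carry_out --steps '[{"angular":[0,0,0.5],"translation":[-49,494,-105],"fingers":1},{"angular":[0,0,0.5],"translation":[-49,494,-105],"fingers":1},{"angular":[0,0,0.5],"translation":[-49,494,-105],"fingers":1},{"angular":[0,0,0.5],"translation":[-49,494,-105],"fingers":1},{"angular":[0,0,0.5],"translation":[-49,494,-105],"fingers":1},{"angular":[0,0,0.5],"translation":[-49,494,-105],"fingers":1},{"angular":[0,0,0.5],"translation":[-49,494,-105],"fingers":1},{"angular":[0,0,0.5],"translation":[-49,494,-105],"fingers":1},{"angular":[0,0,0.5],"translation":[-49,494,-105],"fingers":1},{"angular":[0,0,0.5],"translation":[-49,494,-105],"fingers":1},{"angular":[0,0,0.5],"translation":[-49,494,-105],"fingers":1},{"angular":[0,0,0.5],"translation":[-49,494,-105],"fingers":1}]'

```text
time: 3.2
position: [0.5471, 0.2564, 0.3008]
tcp_rot: [-180.0, 0.0, 1.5]
wrist_force: [1.2, -0.0, -0.0]
opening: 0.0855
```

Request:
carry_out --steps '[{"angular":[0,0,0.5],"translation":[0,0,0],"fingers":1},{"angular":[0,0,0.5],"translation":[0,0,0],"fingers":1},{"angular":[0,0,0.5],"translation":[0,0,0],"fingers":1}]'

```text
time: 3.45
position: [0.548, 0.2536, 0.3011]
tcp_rot: [180.0, 0.0, 2.0]
wrist_force: [0.6, 0.3, 0.1]
opening: 0.0854
```

Request:
carry_out --steps '[{"angular":[0,0,-0.5],"translation":[-1,5,-20],"fingers":1},{"angular":[0,0,-0.5],"translation":[-1,5,-45],"fingers":1},{"angular":[0,0,-0.5],"translation":[-1,5,-70],"fingers":1},{"angular":[0,0,-0.5],"translation":[-1,5,-90],"fingers":1},{"angular":[0,0,-0.5],"translation":[-1,5,-105],"fingers":1},{"angular":[0,0,-0.5],"translation":[-1,5,-113],"fingers":1},{"angular":[0,0,-0.5],"translation":[-1,5,-116],"fingers":1},{"angular":[0,0,-0.5],"translation":[-1,5,-116],"fingers":1},{"angular":[0,0,-0.5],"translation":[-1,5,-116],"fingers":1}]'

```text
time: 4.2
position: [0.5478, 0.2581, 0.1861]
tcp_rot: [-180.0, -0.0, 1.4]
wrist_force: [0.2, 0.6, 0.1]
opening: 0.0853
```

Request:
carry_out --steps '[{"angular":[0,0,0],"translation":[0,0,0],"fingers":0},{"angular":[0,0,0],"translation":[0,0,0],"fingers":0},{"angular":[0,0,0],"translation":[0,0,0],"fingers":0},{"angular":[0,0,0],"translation":[0,0,0],"fingers":0},{"angular":[0,0,0],"translation":[0,0,0],"fingers":0},{"angular":[0,0,0],"translation":[0,0,0],"fingers":0},{"angular":[0,0,0],"translation":[0,0,0],"fingers":0},{"angular":[0,0,0],"translation":[0,0,0],"fingers":0},{"angular":[0,0,0],"translation":[0,0,0],"fingers":0},{"angular":[0,0,0],"translation":[0,0,0],"fingers":0},{"angular":[0,0,0],"translation":[0,0,0],"fingers":0},{"angular":[0,0,0],"translation":[0,0,0],"fingers":0}]'

```text
time: 5.2
position: [0.5475, 0.2584, 0.1854]
tcp_rot: [-180.0, -0.0, 1.4]
wrist_force: [-0.3, -0.9, 5.6]
opening: 0.0153
```

```bash
cat > plan.py <<'E'
from h import *
O=np.array([.618,-.2306,0]); Y=1.0; G=np.array([.0003,0,.1854])
def tcp(th,tx,tz,ty=0):   # tip bottom at (tx,ty,tz) mm in tray frame, tilt th
    Rz=R.from_euler('z',Y,degrees=True); Rc=Rz*R.from_euler('y',-th,degrees=True)
    tip=O+Rz.apply(np.array([tx,ty,tz])/1000)
    p=tip+Rc.apply(G-np.array([-.105,0,0])); return p,Rc*R.from_euler('x',180,degrees=True)
def rel(st,ref,Rref):
    p,Rt=tcp(*st); return np.round((p-ref)*1000,1),np.round((Rt*Rref.inv()).as_rotvec(degrees=True),2)
if __name__=="__main__":
    s=bot.state(); Rn=R.from_euler('xyz',s['tcp_rot'],degrees=True)
    print(s['position'],s['tcp_rot'])
    for st in [(24,-70,130),(24,-72,53.5),(24,-105,53.5)]: print(st,tcp(*st)[0].round(4),rel(st,s['position'],Rn))
    p0,R0=tcp(24,-105,53.5)
    for th,z in [(20,53),(16,52.5),(12,52),(8,51.5),(4,51),(0,50.5),(0,49.5)]: print(th,rel((th,-105,z),p0,R0))
E
python3 plan.py
```

```text
[0.54750856 0.25836458 0.18542344] [-1.79989695e+02 -8.59626515e-03  1.42559475e+00]
(24, -70, 130) [ 0.5688 -0.2315  0.3422] (array([  21.3, -489.8,  156.8]), array([  0.5 , -23.99,  -0.42]))
(24, -72, 53.5) [ 0.5668 -0.2315  0.2657] (array([  19.3, -489.9,   80.3]), array([  0.5 , -23.99,  -0.42]))
(24, -105, 53.5) [ 0.5338 -0.2321  0.2657] (array([ -13.7, -490.4,   80.3]), array([  0.5 , -23.99,  -0.42]))
20 (array([14.7,  0.3, -2.5]), array([-0.07,  4.  , -0.  ]))
16 (array([29.3,  0.5, -6. ]), array([-0.14,  8.  , -0.  ]))
12 (array([ 43.7,   0.8, -10.5]), array([-0.21, 12.  , -0.  ]))
8 (array([ 57.7,   1. , -16. ]), array([-0.28, 16.  ,  0.  ]))
4 (array([ 71.3,   1.2, -22.4]), array([-0.35, 20.  , -0.  ]))
0 (array([ 84.5,   1.5, -29.8]), array([-0.42, 24.  , -0.  ]))
0 (array([ 84.5,   1.5, -30.8]), array([-0.42, 24.  , -0.  ]))
```

Request:
carry_out --steps '[{"angular":[0,0,0],"translation":[0,0,20],"fingers":0},{"angular":[0,0,0],"translation":[0,0,50],"fingers":0},{"angular":[0,0,0],"translation":[0,0,85],"fingers":0},{"angular":[0,0,0],"translation":[1,-25,120],"fingers":0},{"angular":[0,0,0],"translation":[3,-60,140],"fingers":0},{"angular":[0,-3,0],"translation":[5,-95,157],"fingers":0},{"angular":[0,-6,0],"translation":[7,-130,157],"fingers":0},{"angular":[0,-9,0],"translation":[9,-165,157],"fingers":0},{"angular":[0,-12,0],"translation":[11,-200,157],"fingers":0},{"angular":[0,-15,0],"translation":[12,-235,157],"fingers":0},{"angular":[0,-18,0],"translation":[13,-270,157],"fingers":0},{"angular":[0.3,-21,-0.2],"translation":[14,-305,157],"fingers":0}]'

```text
time: 6.2
position: [0.5611, -0.048, 0.3421]
tcp_rot: [179.7, -21.1, 1.3]
wrist_force: [0.7, 0.4, -2.4]
opening: 0.0152
```

Request:
carry_out --steps '[{"angular":[0,-3,0],"translation":[2,-35,0],"fingers":0},{"angular":[0,-3,0],"translation":[3,-70,0],"fingers":0},{"angular":[0,-3,0],"translation":[5,-105,0],"fingers":0},{"angular":[0,-3,0],"translation":[6,-140,0],"fingers":0},{"angular":[0,-3,0],"translation":[7,-165,0],"fingers":0},{"angular":[0,-3,0],"translation":[7,-180,0],"fingers":0},{"angular":[0,-3,0],"translation":[7,-185,0],"fingers":0},{"angular":[0,-3,0],"translation":[7,-185,0],"fingers":0},{"angular":[0,-3,0],"translation":[7,-185,0],"fingers":0},{"angular":[0,-3,0],"translation":[7,-185,0],"fingers":0}]'

```text
time: 7.03
position: [0.5687, -0.2302, 0.3422]
tcp_rot: [179.8, -24.0, 1.4]
wrist_force: [-0.6, 1.2, -2.5]
opening: 0.0156
```

Run:
```python
from plan import *
s=bot.state(); Rn=R.from_euler('xyz',s['tcp_rot'],degrees=True)
print(s['time'],s['position'],s['tcp_rot'],s['opening'],s['wrist_force'])
for st in [(24,-72,100),(24,-72,53.5)]: print(st,rel(st,s['position'],Rn))
# predicted tip corners in views from present pose
Rc=Rn*R.from_euler('x',180,degrees=True); o=s['position']-Rc.apply(G)
P=o+Rc.apply(np.array([[-105,30,0],[-105,-30,0],[-75,58,8],[-75,-58,8],[75,58,8],[75,-58,8]])/1000)
vis=[]
for n in ["scene","side"]:
    im=optics.read_camera(n); cv2.imwrite(f"pics/{n}2.png",im)
    im=im.copy(); pr=proj(cam(n),P)
    for q in pr: cv2.drawMarker(im,tuple(int(v) for v in q.round()),(0,255,0),cv2.MARKER_CROSS,5,1)
    x,y=pr.mean(0).astype(int); vis.append(cv2.resize(im[max(y-85,0):y+85+(max(85-y,0)),x-90:x+90],(400,378),interpolation=cv2.INTER_CUBIC))
cv2.imwrite("pics/c2.png",np.hstack(vis))
```

```text
7.0333 [ 0.56869905 -0.2301675   0.34216723] [179.77783907 -23.97913896   1.37539583] 0.015556847801746076 [-0.61407418  1.17764772 -2.53326452]
(24, -72, 100) (array([ -1.9,  -1.3, -30. ]), array([ 0.2 , -0.02, -0.29]))
(24, -72, 53.5) (array([ -1.9,  -1.3, -76.5]), array([ 0.2 , -0.02, -0.29]))
```

View pics/c2.png

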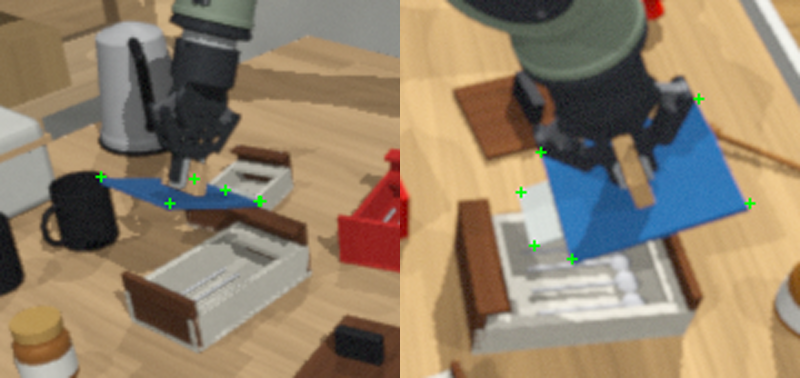

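The side view shows the cover held tilted, tongue low and left. The predicted corners fall on the image corners: tongue (521,192)/(534,245), plate (572,258)/(750,203). The grasp is as modelled, so I lower in front of the slot.

Request:
carry_out --steps '[{"angular":[0.2,0,-0.3],"translation":[-2,-1.5,-15],"fingers":0},{"angular":[0.2,0,-0.3],"translation":[-2,-1.5,-30],"fingers":0},{"angular":[0.2,0,-0.3],"translation":[-2,-1.5,-42],"fingers":0},{"angular":[0.2,0,-0.3],"translation":[-2,-1.5,-52],"fingers":0},{"angular":[0.2,0,-0.3],"translation":[-2,-1.5,-60],"fingers":0},{"angular":[0.2,0,-0.3],"translation":[-2,-1.5,-66],"fingers":0},{"angular":[0.2,0,-0.3],"translation":[-2,-1.5,-71],"fingers":0},{"angular":[0.2,0,-0.3],"translation":[-2,-1.5,-74],"fingers":0},{"angular":[0.2,0,-0.3],"translation":[-2,-1.5,-76],"fingers":0},{"angular":[0.2,0,-0.3],"translation":[-2,-1.5,-76],"fingers":0},{"angular":[0.2,0,-0.3],"translation":[-2,-1.5,-76],"fingers":0}]'

```text
time: 8.05
position: [0.5665, -0.2332, 0.2665]
tcp_rot: [179.9, -24.0, 0.9]
wrist_force: [0.0, 0.0, -2.5]
opening: 0.0154
```

Run:
```python
from plan import *
s=bot.state(); Rn=R.from_euler('xyz',s['tcp_rot'],degrees=True)
print(s['time'],s['position'],s['tcp_rot'],s['opening'],s['wrist_force'])
print(rel((24,-105,53.5),s['position'],Rn))
a=optics.read_camera("side")[230:340,335:475]; b=optics.read_camera("scene")[140:250,160:300]
cv2.imwrite("pics/c3.png",np.hstack([cv2.resize(x,(400,314),interpolation=cv2.INTER_CUBIC) for x in (a,b)]))
```

```text
8.05 [ 0.56652575 -0.23320345  0.26645423] [179.94416315 -24.01830536   0.89657071] 0.015412944524614657 [ 0.02217507  0.00655336 -2.51217976]
(array([-32.7,   1.1,  -0.8]), array([0.05, 0.02, 0.13]))
```

View pics/c3.png

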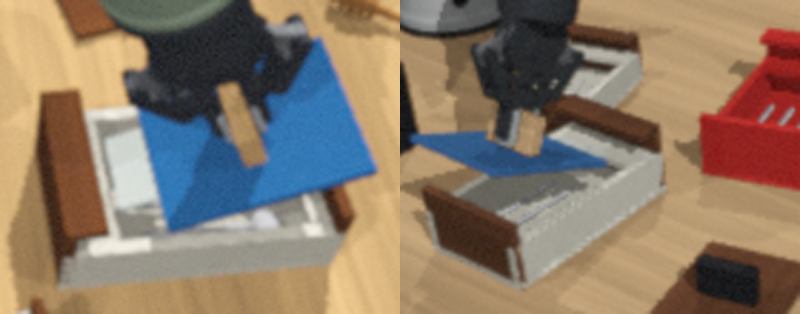

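The side crop shows the tongue tip at (108,165) just in front of the bar's inner edge at (100,170), below bar height. I slide it in slowly.

Request:
carry_out --steps '[{"angular":[0,0,0.1],"translation":[-5,1,-1],"fingers":0},{"angular":[0,0,0.1],"translation":[-10,1,-1],"fingers":0},{"angular":[0,0,0.1],"translation":[-15,1,-1],"fingers":0},{"angular":[0,0,0.1],"translation":[-20,1,-1],"fingers":0},{"angular":[0,0,0.1],"translation":[-25,1,-1],"fingers":0},{"angular":[0,0,0.1],"translation":[-29,1,-1],"fingers":0},{"angular":[0,0,0.1],"translation":[-32,1,-1],"fingers":0},{"angular":[0,0,0.1],"translation":[-32.5,1,-1],"fingers":0},{"angular":[0,0,0.1],"translation":[-32.5,1,-1],"fingers":0},{"angular":[0,0,0.1],"translation":[-32.5,1,-1],"fingers":0}]'

```text
time: 8.98
position: [0.5341, -0.2322, 0.2652]
tcp_rot: [180.0, -24.0, 1.0]
wrist_force: [0.4, 0.6, -2.6]
opening: 0.0155
```

Run:
```python
from plan import *
s=bot.state(); Rn=R.from_euler('xyz',s['tcp_rot'],degrees=True)
print(s['time'],s['position'],s['tcp_rot'],s['opening'],s['wrist_force'],s['torque'])
for th,z in [(24,53.5),(20,53),(16,52.5),(12,52),(8,51.5),(4,51),(0,50.5)]: print(th,rel((th,-105,z),s['position'],Rn))
a=optics.read_camera("side")[230:340,335:475]; b=optics.read_camera("scene")[140:250,160:300]
cv2.imwrite("pics/c4.png",np.hstack([cv2.resize(x,(400,314),interpolation=cv2.INTER_CUBIC) for x in (a,b)]))
```

```text
8.9833 [ 0.5341071 -0.2321626  0.2652191] [179.95210881 -24.01028262   0.99815847] 0.01549450687508001 [ 0.36043115  0.6126275  -2.63932553] [-0.02001131  0.6943275   0.02427683]
24 (array([-0.3,  0.1,  0.5]), array([0.04, 0.01, 0.02]))
20 (array([14.4,  0.4, -2. ]), array([-0.03,  4.01,  0.02]))
16 (array([29. ,  0.6, -5.5]), array([-0.09,  8.01,  0.02]))
12 (array([ 43.4,   0.9, -10. ]), array([-0.16, 12.01,  0.02]))
8 (array([ 57.4,   1.1, -15.5]), array([-0.23, 16.01,  0.02]))
4 (array([ 71. ,   1.3, -21.9]), array([-3.000e-01,  2.001e+01,  1.000e-02]))
0 (array([ 84.2,   1.6, -29.3]), array([-3.700e-01,  2.401e+01,  1.000e-02]))
```

View pics/c4.png

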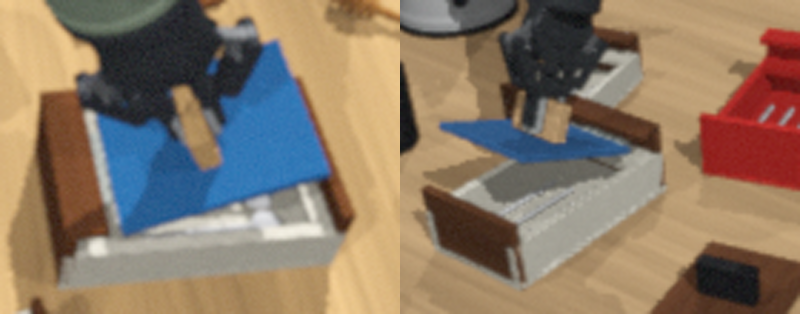

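The tongue is out of sight under the bar, whose inner edge is at (105,200) in the side crop. The far edge is raised and inside the rail, and there is no contact force. I swing it down about the tip.

Request:
carry_out --steps '[{"angular":[0,2,0],"translation":[7,0.2,-1],"fingers":0},{"angular":[0,4,0],"translation":[14.4,0.4,-2],"fingers":0},{"angular":[0,6,0],"translation":[21.7,0.5,-3.7],"fingers":0},{"angular":[-0.1,8,0],"translation":[29,0.6,-5.5],"fingers":0},{"angular":[-0.1,10,0],"translation":[36.2,0.7,-7.7],"fingers":0},{"angular":[-0.2,12,0],"translation":[43.4,0.9,-10],"fingers":0},{"angular":[-0.2,14,0],"translation":[50.4,1,-12.7],"fingers":0},{"angular":[-0.2,16,0],"translation":[57.4,1.1,-15.5],"fingers":0},{"angular":[-0.3,18,0],"translation":[64.2,1.2,-18.6],"fingers":0},{"angular":[-0.3,20,0],"translation":[71,1.3,-21.8],"fingers":0},{"angular":[-0.3,20,0],"translation":[71,1.3,-21.8],"fingers":0}]'

```text
time: 10.0
position: [0.606, -0.2301, 0.2425]
tcp_rot: [-180.0, -3.9, 1.1]
wrist_force: [0.1, 0.5, -3.0]
opening: 0.0151
```

Run:
```python
from plan import *
s=bot.state(); Rn=R.from_euler('xyz',s['tcp_rot'],degrees=True)
print(s['time'],s['position'],s['tcp_rot'],s['opening'],s['wrist_force'],s['torque'])
for th,z in [(4,51),(2,51),(0,50.5),(0,49.5)]: print(th,rel((th,-105,z),s['position'],Rn))
```

```text
10.0 [ 0.60595211 -0.23005547  0.24253714] [-179.97638924   -3.89493554    1.06472383] 0.015129999902340992 [ 0.11623689  0.47192935 -2.96690664] [0.03643791 0.09258764 0.0181585 ]
4 (array([-0.8, -0.8,  0.8]), array([-0.02, -0.11, -0.07]))
2 (array([ 5.8, -0.7, -2.6]), array([-0.06,  1.89, -0.07]))
0 (array([12.3, -0.5, -6.6]), array([-0.09,  3.89, -0.07]))
0 (array([12.3, -0.5, -7.6]), array([-0.09,  3.89, -0.07]))
```

Request:
carry_out --steps '[{"angular":[0,1,0],"translation":[3,-0.5,-1.3],"fingers":0},{"angular":[0,2,0],"translation":[6,-0.5,-3],"fingers":0},{"angular":[0,3,0],"translation":[9,-0.5,-4.8],"fingers":0},{"angular":[-0.1,3.9,0],"translation":[12,-0.5,-6.5],"fingers":0},{"angular":[-0.1,3.9,0],"translation":[12,-0.5,-7],"fingers":0},{"angular":[-0.1,3.9,0],"translation":[12,-0.5,-7.5],"fingers":0},{"angular":[-0.1,3.9,0],"translation":[12,-0.5,-7.5],"fingers":0}]'

```text
time: 10.58
position: [0.6166, -0.2315, 0.2359]
tcp_rot: [180.0, -0.1, 1.0]
wrist_force: [0.1, -1.1, -3.4]
opening: 0.0151
```

Request:
carry_out --steps '[{"angular":[0,0,0],"translation":[0,0,-0.7],"fingers":0},{"angular":[0,0,0],"translation":[0,0,-1.2],"fingers":0},{"angular":[0,0,0],"translation":[0,0,-1.2],"fingers":0}]'

```text
time: 10.83
position: [0.6168, -0.2315, 0.2354]
tcp_rot: [180.0, -0.1, 1.0]
wrist_force: [-3.1, 1.0, 7.7]
opening: 0.0153
```

Run:
```python
from plan import *
s=bot.state()
print(s['time'],s['position'],s['tcp_rot'],s['opening'],s['wrist_force'],s['torque'])
a=optics.read_camera("side")[230:340,335:475]; b=optics.read_camera("scene")[140:250,160:300]
cv2.imwrite("pics/c5.png",np.hstack([cv2.resize(x,(400,314),interpolation=cv2.INTER_CUBIC) for x in (a,b)]))
```

```text
10.8333 [ 0.61684177 -0.23149894  0.23543782] [ 1.79957992e+02 -1.43581197e-01  9.77560280e-01] 0.01529982228070199 [-3.11374385  0.98100176  7.70782019] [0.27660075 0.88316261 0.00933665]
```

View pics/c5.png

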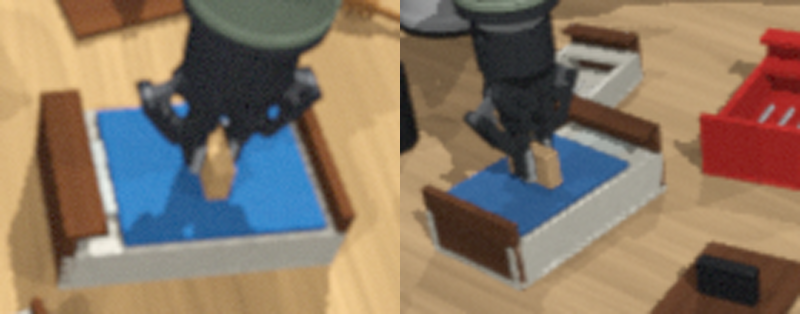

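It is flat and inside the rail, with about 10 N contact at exactly the expected height. I release and retreat upward.

Request:
carry_out --steps '[{"angular":[0,0,0],"translation":[0,0,0.5],"fingers":0.6},{"angular":[0,0,0],"translation":[0,0,0.5],"fingers":0.6},{"angular":[0,0,0],"translation":[0,0,0.5],"fingers":0.6},{"angular":[0,0,0],"translation":[0,0,0.5],"fingers":0.6},{"angular":[0,0,0],"translation":[0,0,0.5],"fingers":0.6},{"angular":[0,0,0],"translation":[0,0,0.5],"fingers":0.6},{"angular":[0,0,0],"translation":[0,0,0.5],"fingers":0.6},{"angular":[0,0,0],"translation":[0,0,0.5],"fingers":0.6}]'

```text
time: 11.6
position: [0.617, -0.2314, 0.2352]
tcp_rot: [180.0, -0.1, 1.0]
wrist_force: [-0.1, 0.0, 0.1]
opening: 0.0515
```

Request:
carry_out --steps '[{"angular":[0,0,0],"translation":[0,0,8],"fingers":0.6},{"angular":[0,0,0],"translation":[0,0,20],"fingers":0.6},{"angular":[0,0,0],"translation":[0,0,40],"fingers":0.6},{"angular":[0,0,0],"translation":[0,0,70],"fingers":0.6},{"angular":[0,0,0],"translation":[0,0,100],"fingers":0.6},{"angular":[0,0,0],"translation":[0,0,130],"fingers":0.6},{"angular":[0,0,0],"translation":[0,0,150],"fingers":0.6},{"angular":[0,0,0],"translation":[0,0,160],"fingers":0.6},{"angular":[0,0,0],"translation":[0,0,160],"fingers":0.6},{"angular":[0,0,0],"translation":[0,0,160],"fingers":0.6}]'

```text
time: 12.43
position: [0.6168, -0.2313, 0.3951]
tcp_rot: [180.0, -0.1, 1.0]
wrist_force: [0.3, -0.5, -0.9]
opening: 0.0511
```

Run:
```python
from plan import *
s=bot.state(); im=optics.read_camera("wrist"); c=cam("wrist",s)
print(s['time'],s['position'],s['opening'],s['wrist_force'])
H,S,V=cv2.split(cv2.cvtColor(im,cv2.COLOR_BGR2HSV))
for k in blobs((H>100)&(H<118)&(S>140)): print('blue z58',rect(c,k,0.058))
a=optics.read_camera("side")[230:340,335:475]
cv2.imwrite("pics/c6.png",np.hstack([cv2.resize(x,(400,314),interpolation=cv2.INTER_CUBIC) for x in (a,im[60:280,180:460])]))
```

```text
12.4333 [ 0.61683189 -0.23127039  0.39511461] 0.05107254781269133 [ 0.30252666 -0.50966221 -0.88755431]
blue z58 [ 617.4 -231.3  147.2  112.6    1. ]
```

View pics/c6.png

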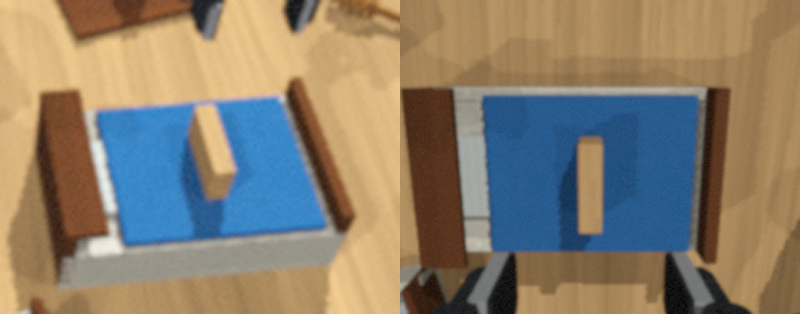

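The cover lies flat and square at (617,-231) mm, yaw 1.0°. The tongue runs under the bar at (470,175) in the right crop, and the gripper is clear.

```bash
python3 -c "
from rig import workorder
print(workorder.close_job())"
```

```text
the job is handed in; nothing more can be done
None
```

The white teaspoon tray is closed with the blue cover, and the job is handed in after about 12.4 s of robot time. I took the 150 x 116 mm cover by its handle, tilted it 24° with the tongue low, and slid the tongue under the bar. Then I swung the raised edge down inside the rail, still gripping, until it made contact (about 10 N), and released it.

- **Final position:** the last wrist picture puts the cover at (617, -231) mm, yaw 1.0°. I had measured the tray at (618, -231) mm, yaw 1.0°. The tongue runs under the bar.
- **Height:** at contact the TCP was at 235.4 mm, the height expected for a seated cover.
- **Hand-off:** the gripper is clear and the wrist force reads near zero.
- **Butter board:** I never touched it. I did not re-measure its position at the end.
- **Failed or conflicting checks:** none failed. The two fixed cameras first placed the cover about 1 cm apart, so I went by the wrist camera's closer view.

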